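Dry-fit a press mould: slide it in, then one turn of the hand wheel

ROBOT

A 6-joint arm with a two-finger parallel gripper is mounted at the origin on a cart in front of the work surface, level with it; the furniture and walls round the work are solid. World frame = base frame: x ahead of the robot, y to its left, z up, the work surface at z = 0. Lengths are in m, angles in rad, forces in N, time in s.
With the tool pointing down it reaches from about 0.35 to 0.775 m from the base axis. Payload 5.5 kg.
Tool frame: the origin (TCP) lies midway between the tips of the shut fingers; the grasp point (between the pads) lies env.grasp_offset behind it (env.grasp_offset is the distance from the TCP to the grasp point, in m); z points along the fingers, y is the line along which they close (so a half turn about z gives the same grasp; the last joint's range is limited). The gripper opens to 85 mm and grips with 20 to 120 N. Pads are 22 mm wide; open, the fingers measure 114 mm over their backs; the gripper's body (76 mm by 85 mm) begins 54 mm behind the grasp point. The pads swing forward as they close: fully open they stand 13 mm farther back than shut.
Start: joints at [1.18, 0.313, 0.046, 1.304, 0, 1.431], TCP at [0.143, 0.557, 0.231] pointing down, gripper open.
Joint ranges: [-2.76, 2.76], [-0.86, 1.69], [-1.03, 1.26], [-2.2, 2.34], [-1.47, 1.5], [-3.14, 3.14]. Speed limits (rad/s): [2.57, 2.57, 3.14, 3.14, 3.14, 3.14].

INTERFACE

Orientations are given as a unit quaternion [w, x, y, z].
In Python, from workcell import monitor, viewer, order, env gives the robot as it stands.
- The arm moves only by the tool carry_out, never from a script. Its argument "plan" is a list that holds one entry, the list of rows, each a list of 7 numbers: the turn, a rotation vector about the world's x, y, z in rad, then the shift along the world's x, y, z in mm, then the finger opening in mm, from 0 to 85.4. A call has 1 to 20 rows; each row is the pose to reach, as a shift and turn from the pose commanded when the call began; what a row does not reach only later rows make up. A row lasts 1/10 s, in which the tool goes at most 50 mm and 8.59 degrees, less where a joint would pass 70% of its speed; a pose out of reach is approached as far as the arm can. A call with a gripper value outside its range is refused whole. The fingers move at their own pace and stop on an object; "squeeze" is the grip in N (left out, the last holds). Time passes only in rows, so rows that repeat a pose let the fingers close. It gives the time, the measured TCP pose, the force, the opening and the grip force at its end, in the units of the state.
- monitor.get_state(): the state, without advancing time (a new reading comes with each control period).
- viewer.read_camera(name): name is "side" or "top" or "wrist"; returns the picture (384x512x3 uint8, red, green, blue); there is no depth.
- viewer.calibration(name): a dict with "K" (3x3 intrinsics, pixels), "dist" ([k1, k2, p1, p2, k3] as OpenCV has them; the pictures are not rectified), "eye" and "rotation" of the camera in the world. Camera axes: x right, y down, z forward; pixel columns grow to the right and rows downward; lengths in m; the calibration is good to about 2 mm. A picture is of the moment at which its call begins: read the wrist's pose just before it. calibration takes no time and is no camera call; for the wrist camera it gives the pose at the moment of the call.
- order.hand_in(): hands the job in; it is judged then, once.
The state is a dict: "clock": time; "joint_pos": joint angles; "qvel": joint speeds; "tau": joint torques, N m; "tcp_pos": TCP position; "orientation": TCP orientation; "wrist_force": force on the tool from outside, world axes, zero at the start; "ft_torque": the same for the moment, N m; "finger_gap": finger opening in m; "grip_force": force on a finger pad.
Only numpy, scipy, OpenCV 4.12 (cv2) and the standard library are available. Lean on these libraries where they do the work, as an engineer would, in place of code of your own. Each camera call takes 0.05 s, during which the arm holds its last target. There are 200 camera calls.

TASK

Dry-fit the ribbed mould in the bench screw press. First push the loading slide by its bow handle fully home against its stop, so that the mould stands under the plunger; then push the hand wheel round by its upright handle through exactly one turn, clockwise seen from above, stopping with the handle again straight out at the front (opposite the column), so that the plunger stands inside the mould. Only push, with closed fingers: do not grip or lift anything, do not turn the wheel the wrong way or overrun the turn, and leave the other things on the bench alone.

Things in the scene. Friction and masses are not known exactly. Their poses are not given: they have to be found in the camera images.
- press: Bench screw press, dark grey-green cast iron, fixed: base plate 18 mm thick, C frame with one column behind, hand wheel on top. Origin on the table under the vertical screw axis; x points from there to the column (the back), y to the left seen from the front. Base: x -80 to 125, y -100 to 100 mm; column x 62 to 118, y +-42, top 198 mm; slide rails along y at x +-46, 37 mm high.
- press_slide (a joint): Loading slide: how far, in m, it stands out from its stop. 0 = fully home; starts 0.04 to 0.07. Out is the press's -y, so it is pushed to +y. Stays where left; pushing takes about 3 N.
- slide_handle (a point): Middle of the top bar of the slide's bow handle: round steel bar 10 mm thick, 44 mm long along the press's x, 71 mm above the table, on two legs 56 mm apart that slope down and 15 mm inward (+y) to the slide plate (top 30 mm high). It lies 153 mm to -y of the mould's axis. Push its outer side, towards +y.
- mould_mouth (a point): Centre of the mouth (top plane) of the ribbed brass mould, 84 mm above the table. The mould is 68 mm wide and 54 mm high, with a ribbed hollow at least 36 mm wide and 46 mm deep, and is screwed fast into a collar on the loading slide, so it travels with it.
- plunger_tip (a point): Centre of the flat lower end of the steel plunger under the press head (30 mm wide at the tip, 35 mm further up). Starts 6 mm above the plane of the mould's mouth; one turn of the wheel brings it 20 mm down, 14 mm into the mould.
- press_wheel (a joint): Hand wheel angle in rad: 0 at the start (handle straight out at the front, the press's -x), grows clockwise seen from above; one turn is 6.283. Takes about 0.3 N m (4 to 5 N at the handle) and stops where it is left. The wheel sinks 20 mm a turn (3.2 mm a radian) with its screw, handle and plunger.
- wheel_centre (a point): Centre of the hand wheel on the screw axis, in the middle plane of the rim; 236 mm above the table at the start, 216 mm after one turn. Steel rim 160 mm over all, of round section 16 mm thick; three round spokes 13 mm thick; the hub's nut reaches 22 mm above this plane.
- grip_middle (a point): Middle of the upright black handle on the wheel's rim: a smooth round grip, free to spin on its pin, 61 mm tall, 17 to 24 mm thick, 70 mm from the screw axis. This point is 30 mm above the grip's foot, 31 mm below its top and 42 mm above the rim's middle plane (278 mm above the table at the start).
- tumbler_clear: Bystander: clear blown tumbler, 56 mm wide and 70 mm high, standing loose to the right of the press. Origin under its centre.
- caliper: Bystander: flat steel outside caliper, 100 x 179 x 7 mm, lying loose in front of the press, to the left. Origin under its middle.
- hammer_small: Bystander: small cross-pein hammer, 217 mm long, head 89 mm, 23 mm high, lying loose to the left of the press. Origin under its middle.
- pigment_jar3: Bystander: amber jar with black screw cap, 54 mm wide and 88 mm high, standing loose at the right of the bench. Origin under its centre.

How it is judged:
By the outcome, as a careful person would: the job done as asked, in the order asked, and still so for the second after the job is handed in, with the robot touching nothing.
It also fails if it takes over 67 s, if anything falls off the work surface, if the arm or the gripper's body presses on something with over 40 N, if the wrist force passes 120 N, or if a joint passes its speed limit or range.

## Working session

There is one attempt and no reset: what is moved stays moved. The work goes in short steps, Python scripts to look and compute and a tool call to move; the robot and the scene stay as the last step left them, time stands still between calls to the robot, and variables do not carry over. Pictures are saved under pics/ and viewed, at most 10 in all, crops included, and the job is handed in when it is done.

Besides the shell and the picture viewer there is one more tool, called by a JSON object that holds its "op" and its "data", one argument or row to a line. carry_out: Moves the arm, as the interface text tells. Its arguments: {"type":"object","properties":{"plan":{"type":"array","items":{"type":"array","items":{"type":"array","items":{"type":"number"}}}},"squeeze":{"type":"number"}},"required":["plan"]}

```bash
mkdir -p pics; python3 - <<'E'
from workcell import monitor, viewer, order, env
import cv2,numpy as np
s=monitor.get_state();print({k:np.round(v,3) for k,v in s.items()},env.grasp_offset)
for n in("side","top"):
    cv2.imwrite(f"pics/{n}0.png",cv2.resize(viewer.read_camera(n)[:,:,::-1],(800,600)))
    c=viewer.calibration(n);print(n,np.round(c["K"],1).tolist(),np.round(c["dist"],3),np.round(c["eye"],3),np.round(c["rotation"],3).tolist())
E
```

```text
{'clock': np.float64(0.0), 'joint_pos': array([1.18 , 0.314, 0.045, 1.304, 0.   , 1.431]), 'qvel': array([ 0.001, -0.   , -0.001, -0.002, -0.   ,  0.001]), 'tau': array([ 0.0000e+00, -4.8063e+01,  2.9853e+01,  1.9000e-02,  0.0000e+00,
        0.0000e+00]), 'tcp_pos': array([0.142, 0.557, 0.23 ]), 'orientation': array([-0.   ,  0.125,  0.992, -0.001]), 'wrist_force': array([-0.425,  0.526,  0.222]), 'ft_torque': array([-0.065, -0.028, -0.007]), 'grip_force': np.float64(0.0), 'finger_gap': np.float64(0.085)} 0.0187
side [[454.5, 0.0, 254.9], [0.0, 454.5, 196.2], [0.0, 0.0, 1.0]] [-0.05  0.    0.    0.    0.  ] [ 0.075 -1.103  0.972] [-0.472, 0.866, -0.15, 0.071]
top [[469.5, 0.0, 254.5], [0.0, 469.5, 186.9], [0.0, 0.0, 1.0]] [0.048 0.    0.    0.    0.   ] [0.201 0.058 1.555] [-0.073, 0.719, -0.687, 0.073]
```

View pics/side0.png

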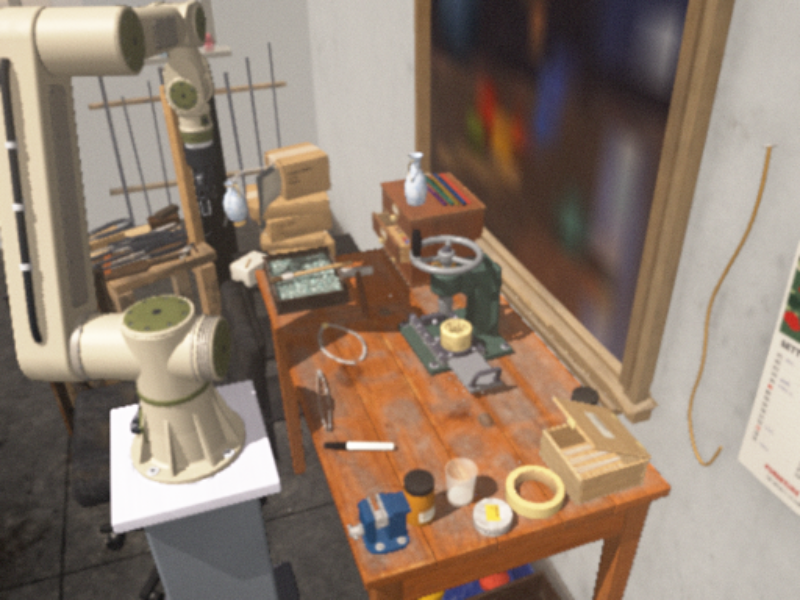

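View pics/top0.png

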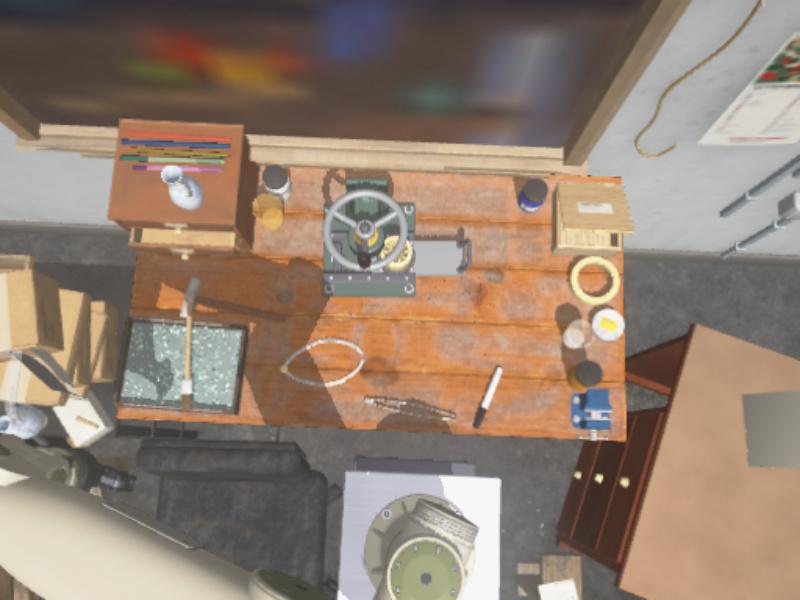

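The side view shows the press at about (455,310) and the handle in front of the wheel. The top view (800 px scale) shows the wheel centre near (366,230), the grip near (364,258) and the bow handle near (466,254). The slide sticks out to the right and the path to it is clear. I'll take close crops to measure.

```bash
cat > h.py <<'E'
from workcell import monitor, viewer, order, env
import cv2,numpy as np
from scipy.spatial.transform import Rotation as R
def cam(n):
    c=viewer.calibration(n);q=np.array(c["rotation"],float)
    M=R.from_quat(np.r_[q[1:],q[0]]).as_matrix() if q.size==4 else q
    return np.array(c["K"],float),np.array(c["dist"],float),np.array(c["eye"],float),M
def at(n,uv,z):   # pixel -> world point at height z
    K,d,e,M=cam(n);p=cv2.undistortPoints(np.array(uv,float).reshape(-1,1,2),K,d)[:,0]
    r=np.c_[p,np.ones(len(p))]@M.T
    return e+r*((z-e[2])/r[:,2])[:,None]
def px(n,P):
    K,d,e,M=cam(n);return cv2.projectPoints(np.array(P,float).reshape(-1,1,3),R.from_matrix(M.T).as_rotvec(),-M.T@e,K,d)[0][:,0]
def crop(n,x,y,w,h,f,name):
    im=viewer.read_camera(n)[y:y+h,x:x+w,::-1];cv2.imwrite(f"pics/{name}.png",cv2.resize(im,None,fx=f,fy=f,interpolation=cv2.INTER_CUBIC))
E
python3 - <<'E'
from h import *
S=1/1.5625
f=lambda *a:np.round(at("top",np.array(a[0])*S,a[1])[0],3)
print("wheel",f((366,230),.236),"grip",f((364,262),.278),"bar",f((466,254),.071),"wallbase",f((400,172),0.0))
for c in((323,296),(414,296),(414,204)):print(f(c,.018))
im=viewer.read_camera("top")[:,:,::-1][100:200,195:315]
im2=viewer.read_camera("side")[:,:,::-1][140:260,240:340]
cv2.imwrite("pics/crop0.png",np.hstack([cv2.resize(im,(480,400),interpolation=2),cv2.resize(im2,(300,360),interpolation=2)[:360].copy() if 0 else cv2.copyMakeBorder(cv2.resize(im2,(320,384),interpolation=2),0,16,0,0,cv2.BORDER_CONSTANT)]))
E
```

```text
wheel [0.593 0.128 0.236] grip [0.521 0.127 0.278] bar [ 0.6   -0.074  0.071] wallbase [0.802 0.072 0.   ]
[0.507 0.224 0.018]
[0.517 0.03  0.018]
[0.723 0.038 0.018]
```

View pics/crop0.png

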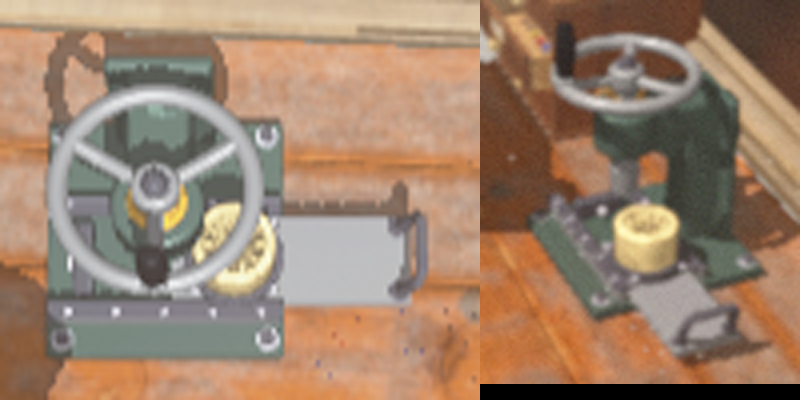

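In the crop (4x, offset 195,100) the wheel rim spans 46–264 × 84–292. The base corners are at (48,356), (283,354) and (283,122), and the bow bar is at about x 421, y 215–290. Next I fit the press pose.

```bash
python3 - <<'E'
from h import *
from scipy.optimize import least_squares
obs=np.array([[48,356],[283,354],[283,122],[48,122],[155,188],[152,262],[421,252]])/4+[195,100]
side=np.array([[627,74]])/3.2*[1,1]; side=side*0+np.array([[(627-480)/3.2+240,74/3.2+140]])
def pts(p):
    x,y,a,s=p;L=np.array([[-.08,.1,.018],[-.08,-.1,.018],[.125,-.1,.018],[.125,.1,.018],[0,0,.236],[-.07,0,.285],[0,-.153-s,.073]])
    c=R.from_euler("z",a).as_matrix();return L@c.T+[x,y,0]
f=lambda p:np.r_[(px("top",pts(p))-obs).ravel()*np.repeat([.5,1,.3,.3,1.5,1,1],2),(px("side",pts(p)[4:5])-side).ravel()*.7]
r=least_squares(f,[.59,.128,0,.055]);print(r.x,np.round(f(r.x),1).tolist())
x,y,a,s=r.x;print(np.round(pts(r.x)[4:],4),"home bar",x+np.sin(a)*.153,y-np.cos(a)*.153,"yaw deg",np.degrees(a))
for n in("top",):print([at(n,obs[i:i+1],z)[0].round(4) for i,z in((4,.236),(5,.285),(6,.073))])
E
```

```text
[0.5944509  0.12937791 0.03163658 0.05715802] [-0.6, -0.4, 0.0, 0.7, 0.2, 0.0, 0.3, -0.2, 0.3, -0.2, -0.3, 0.4, 0.0, -0.7, -0.3, 0.3]
[[ 0.5945  0.1294  0.236 ]
 [ 0.5245  0.1272  0.285 ]
 [ 0.6011 -0.0807  0.073 ]] home bar 0.5992904872106016 -0.02354552803537399 yaw deg 1.8126422304203424
[array([0.5939, 0.1299, 0.236 ]), array([0.5256, 0.1264, 0.285 ]), array([ 0.5986, -0.0807,  0.073 ])]
```

{"op": "carry_out", "data": {
  "plan": [
    [[0,0,0.1,278,-507,110,0],[0,0,0.2,278,-507,110,0],[0,0,0.28,278,-507,110,0],[0,0,0.28,278,-507,110,0],[0,0,0.28,278,-507,110,0],[0,0,0.28,278,-507,110,0],[0,0,0.28,278,-507,110,0],[0,0,0.28,278,-507,110,0],[0,0,0.28,278,-507,110,0],[0,0,0.28,278,-507,110,0],[0,0,0.28,278,-507,110,0],[0,0,0.28,278,-507,110,0],[0,0,0.28,278,-507,110,0],[0,0,0.28,459,-690,110,0],[0,0,0.28,459,-690,110,0],[0,0,0.28,459,-690,110,0],[0,0,0.28,459,-690,110,0],[0,0,0.28,459,-690,110,0],[0,0,0.28,459,-690,110,0],[0,0,0.28,459,-690,110,0]]
  ]
}}

```text
clock: 2.2
tcp_pos: [0.6022, -0.1333, 0.3391]
orientation: [-0.002, -0.014, 1.0, 0.001]
wrist_force: [0.1, 0.1, -0.3]
finger_gap: -0.0002
grip_force: 0.0
```

{"op": "carry_out", "data": {
  "plan": [
    [[0,0,0,0,0,-50,0],[0,0,0,0,0,-100,0],[0,0,0,0,0,-150,0],[0,0,0,0,0,-200,0],[0,0,0,0,0,-250,0],[0,0,0,0,0,-285,0],[0,0,0,0,5,-285,0],[0,0,0,0,15,-285,0],[0,0,0,0,22,-285,0],[0,0,0,0,27,-285,0],[0,0,0,0,32,-285,0],[0,0,0,-1,38,-285,0],[0,0,0,-1,44,-285,0],[0,0,0,-1,50,-285,0],[0,0,0,-2,56,-285,0],[0,0,0,-2,62,-285,0],[0,0,0,-2,68,-285,0],[0,0,0,-2,73,-285,0],[0,0,0,-2,78,-285,0],[0,0,0,-2,78,-285,0]]
  ]
}}

```text
clock: 4.2
tcp_pos: [0.599, -0.0536, 0.0558]
orientation: [-0.001, -0.015, 1.0, 0.001]
wrist_force: [-0.0, -0.4, -0.3]
finger_gap: -0.0002
grip_force: 0.0
```

```bash
python3 - <<'E'
from h import *
print(monitor.get_state()["tcp_pos"],monitor.get_state()["wrist_force"])
im=viewer.read_camera("top")[:,:,::-1][100:200,195:315]
im2=viewer.read_camera("side")[:,:,::-1][140:260,240:340]
cv2.imwrite("pics/crop1.png",np.hstack([cv2.resize(im,(480,400),interpolation=2),cv2.copyMakeBorder(cv2.resize(im2,(320,384),interpolation=2),0,16,0,0,cv2.BORDER_CONSTANT)]))
E
```

```text
[ 0.59897647 -0.05355368  0.05583293] [-0.02594498 -0.40888453 -0.33193028]
```

View pics/crop1.png

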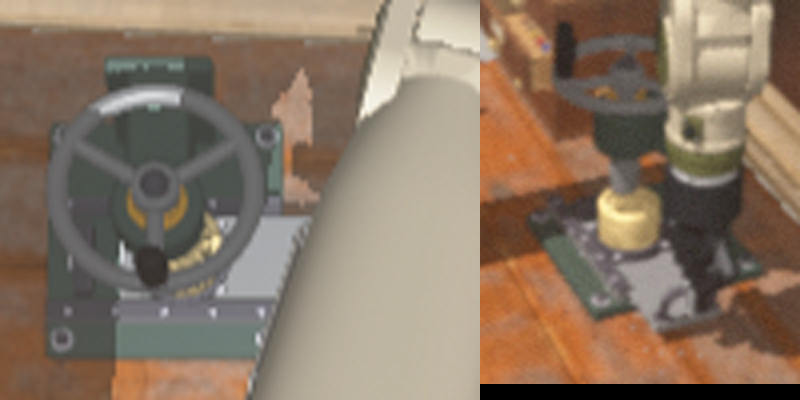

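The slide has moved. The mould is now nearly under the plunger, at about (625,220) in the side part of the crop. I'll push the rest in small steps.

{"op": "carry_out", "data": {
  "plan": [
    [[0,0,0,0,2,0,0],[0,0,0,0,4,0,0],[0,0,0,0,6,0,0],[0,0,0,0,8,0,0],[0,0,0,0,9,0,0],[0,0,0,0,10,0,0],[0,0,0,0,10,0,0]]
  ]
}}

```text
clock: 5.0
tcp_pos: [0.5997, -0.0448, 0.0563]
orientation: [0.0, -0.015, 1.0, 0.0]
wrist_force: [-0.3, -2.3, -1.2]
finger_gap: 0.0003
grip_force: 0.8
```

{"op": "carry_out", "data": {
  "plan": [
    [[0,0,0,0,1,0,0],[0,0,0,0,2,0,0],[0,0,0,0,3,0,0],[0,0,0,0,3,0,0]]
  ]
}}

```text
clock: 5.4
tcp_pos: [0.5997, -0.0417, 0.0564]
orientation: [0.0, -0.015, 1.0, 0.0]
wrist_force: [-1.4, -0.6, -0.9]
finger_gap: -0.0003
grip_force: 0.9
```

{"op": "carry_out", "data": {
  "plan": [
    [[0,0,0,0,1,0,0],[0,0,0,0,2,0,0],[0,0,0,0,3,0,0],[0,0,0,0,3,0,0]]
  ]
}}

```text
clock: 5.8
tcp_pos: [0.5997, -0.0388, 0.0563]
orientation: [-0.0, -0.015, 1.0, 0.0]
wrist_force: [-1.8, -2.0, 1.0]
finger_gap: -0.0002
grip_force: 1.1
```

{"op": "carry_out", "data": {
  "plan": [
    [[0,0,0,0,1,0,0],[0,0,0,0,2,0,0],[0,0,0,0,3,0,0],[0,0,0,0,3,0,0]]
  ]
}}

```text
clock: 6.2
tcp_pos: [0.5996, -0.0386, 0.0564]
orientation: [-0.0, -0.014, 1.0, -0.003]
wrist_force: [-2.5, -9.8, -0.0]
finger_gap: 0.0002
grip_force: 5.4
```

{"op": "carry_out", "data": {
  "plan": [
    [[0,0,0,0,1,0,0],[0,0,0,0,2,0,0],[0,0,0,0,3,0,0],[0,0,0,0,3,0,0]]
  ]
}}

```text
clock: 6.6
tcp_pos: [0.5996, -0.0384, 0.0565]
orientation: [-0.0, -0.013, 1.0, -0.005]
wrist_force: [-4.3, -19.7, -1.3]
finger_gap: -0.0001
grip_force: 9.6
```

The slide is home: at 20 N it no longer moves. Now back off, rise, and go to the trailing side of the wheel grip.

{"op": "carry_out", "data": {
  "plan": [
    [[0,0,0,0,-50,0,0],[0,0,0,0,-50,50,0],[0,0,0,0,-50,100,0],[0,0,0,0,-50,150,0],[0,0,0,0,-50,200,0],[0,0,0,0,-50,250,0],[0,0,0,0,-50,305,0],[0,0,0,0,-50,305,0],[0,0,0,-75,-5,305,0],[0,0,0,-75,40,305,0],[0,0,0,-75,75,305,0],[0,0,0,-75,103,305,0],[0,0,0,-75,103,305,0],[0,0,0,-75,103,265,0],[0,0,0,-75,103,225,0],[0,0,0,-75,103,208,0],[0,0,0,-75,103,208,0]]
  ]
}}

```text
clock: 8.3
tcp_pos: [0.5232, 0.07, 0.2613]
orientation: [-0.003, -0.015, 1.0, 0.001]
wrist_force: [-0.2, -0.1, 0.2]
finger_gap: 0.0003
grip_force: 0.0
```

```bash
python3 - <<'E'
from h import *
print(monitor.get_state()["tcp_pos"],monitor.get_state()["wrist_force"])
a=cv2.resize(viewer.read_camera("top")[:,:,::-1][100:200,195:295],(400,400),interpolation=2)
im2=viewer.read_camera("side")[:,:,::-1][140:260,240:340]
b=cv2.resize(im2,(333,400),interpolation=2)
cv2.imwrite("pics/crop2.png",np.hstack([a,b]))
E
```

```text
[0.52323004 0.0700222  0.26134231] [-0.18735621 -0.13583035  0.23457368]
```

View pics/crop2.png

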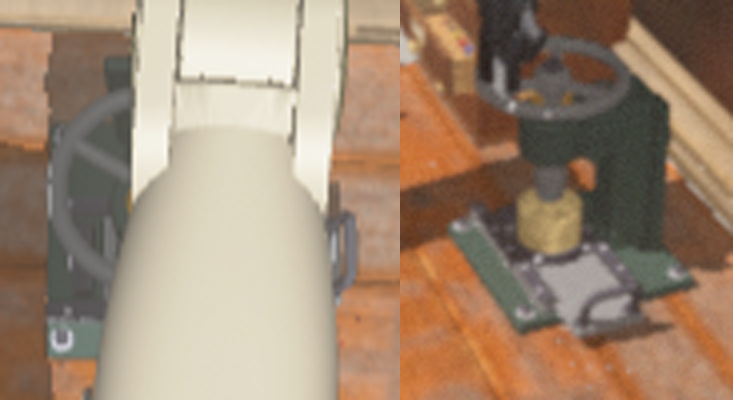

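The mould stands under the plunger at (548,215), and the finger is to the right of the grip, clear of the wheel. Now I compute the circular path.

```bash
python3 - <<'E'
from h import *
c=np.array([594.5,129.4]);a=.0316;Rm=R.from_euler("z",a).as_matrix()[:2,:2]
P=lambda s:np.array([*(c+Rm@(70*np.array([-np.cos(s),np.sin(s)]))),261-3.18*max(s,0)])
base=np.array([523.2,70,261.3])
for lo,hi in((-.5,1.4),(1.5,3.4),(3.5,5.4),(5.45,5.7)):
    print([ [int(v) for v in np.round(P(s)-base)] for s in np.arange(lo,hi+.01,.1)]); base=P(hi)
E
```

```text
[[11, 24, 0], [8, 30, 0], [5, 37, 0], [3, 43, 0], [2, 50, 0], [1, 57, 0], [1, 64, -1], [2, 71, -1], [4, 78, -1], [6, 85, -2], [9, 91, -2], [12, 97, -2], [16, 103, -3], [21, 108, -3], [26, 113, -3], [32, 117, -3], [38, 121, -4], [44, 124, -4], [50, 126, -4], [57, 128, -5]]
[[7, 1, 0], [14, 1, -1], [21, 1, -1], [28, 0, -1], [35, -2, -2], [41, -4, -2], [47, -7, -2], [53, -11, -3], [59, -15, -3], [64, -20, -3], [69, -25, -3], [73, -31, -4], [76, -37, -4], [79, -43, -4], [81, -50, -5], [83, -57, -5], [84, -63, -5], [84, -70, -6], [84, -77, -6], [82, -84, -6]]
[[-2, -7, 0], [-4, -13, -1], [-8, -19, -1], [-12, -25, -1], [-16, -31, -2], [-21, -36, -2], [-26, -40, -2], [-32, -44, -3], [-38, -47, -3], [-45, -50, -3], [-51, -52, -3], [-58, -54, -4], [-65, -54, -4], [-72, -54, -4], [-79, -53, -5], [-86, -52, -5], [-93, -50, -5], [-99, -47, -6], [-105, -44, -6], [-111, -40, -6]]
[[-3, 2, 0], [-8, 7, 0], [-12, 12, -1]]
```

{"op": "carry_out", "data": {
  "plan": [
    [[0,0,0,11,24,0,0],[0,0,0,8,30,0,0],[0,0,0,5,37,0,0],[0,0,0,3,43,0,0],[0,0,0,2,50,0,0],[0,0,0,1,57,0,0],[0,0,0,1,64,-1,0],[0,0,0,2,71,-1,0],[0,0,0,4,78,-1,0],[0,0,0,6,85,-2,0],[0,0,0,9,91,-2,0],[0,0,0,12,97,-2,0]]
  ]
}}

```text
clock: 9.6
tcp_pos: [0.5357, 0.1677, 0.262]
orientation: [-0.001, -0.015, 1.0, 0.0]
wrist_force: [-2.7, -2.6, 2.9]
finger_gap: 0.0001
grip_force: 1.9
```

```bash
python3 - <<'E'
from h import *
s=monitor.get_state();print(s["tcp_pos"],s["wrist_force"],s["joint_pos"])
a=cv2.resize(viewer.read_camera("top")[:,:,::-1][100:200,195:295],(400,400),interpolation=2)
im2=viewer.read_camera("side")[:,:,::-1][120:220,240:340]
b=cv2.resize(im2,(400,400),interpolation=2)
cv2.imwrite("pics/crop3.png",np.hstack([a,b]))
E
```

```text
[0.53565056 0.16767913 0.26198397] [-2.74942293 -2.61509652  2.88729797] [1.60024609e-01 2.81989272e-01 7.79266946e-02 1.36906460e+00
 6.15754768e-04 1.30419398e-01]
```

View pics/crop3.png

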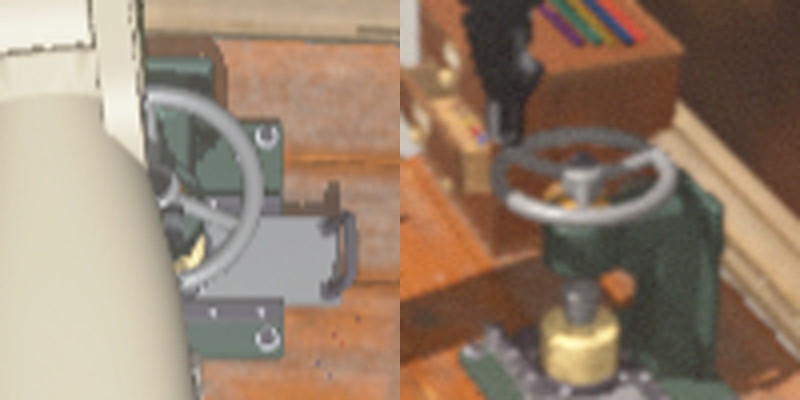

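The wheel is turning: a spoke now points to lower right in the top crop, and the force is about 4 N. I continue round the back.

{"op": "carry_out", "data": {
  "plan": [
    [[0,0,0,4,6,-1,0],[0,0,0,9,11,-1,0],[0,0,0,14,16,-1,0],[0,0,0,20,20,-2,0],[0,0,0,26,24,-2,0],[0,0,0,32,27,-2,0],[0,0,0,38,29,-3,0],[0,0,0,45,31,-3,0],[0,0,0,52,32,-3,0],[0,0,0,59,32,-4,0],[0,0,0,66,32,-4,0],[0,0,0,73,31,-4,0],[0,0,0,80,29,-5,0],[0,0,0,86,27,-5,0],[0,0,0,92,24,-5,0],[0,0,0,98,20,-6,0],[0,0,0,104,16,-6,0],[0,0,0,109,11,-7,0],[0,0,0,114,6,-7,0],[0,0,0,118,0,-8,0]]
  ]
}}

```text
clock: 11.7
tcp_pos: [0.6552, 0.1671, 0.2552]
orientation: [0.001, -0.015, 1.0, 0.0]
wrist_force: [-4.2, 4.0, 4.8]
finger_gap: -0.0
grip_force: 2.7
```

{"op": "carry_out", "data": {
  "plan": [
    [[0,0,0,3,-6,0,0],[0,0,0,6,-12,-1,0],[0,0,0,8,-19,-1,0],[0,0,0,10,-26,-1,0],[0,0,0,11,-32,-2,0],[0,0,0,11,-39,-2,0],[0,0,0,11,-46,-2,0],[0,0,0,9,-53,-3,0],[0,0,0,7,-60,-3,0],[0,0,0,5,-66,-3,0],[0,0,0,1,-72,-4,0],[0,0,0,-3,-78,-4,0],[0,0,0,-7,-84,-4,0],[0,0,0,-12,-89,-5,0],[0,0,0,-17,-93,-5,0],[0,0,0,-23,-97,-5,0],[0,0,0,-29,-100,-6,0],[0,0,0,-36,-103,-6,0],[0,0,0,-42,-105,-6,0],[0,0,0,-49,-107,-7,0]]
  ]
}}

```text
clock: 13.7
tcp_pos: [0.6053, 0.0599, 0.2474]
orientation: [0.0, -0.015, 1.0, 0.0]
wrist_force: [3.7, 0.5, 1.9]
finger_gap: -0.0002
grip_force: 2.0
```

{"op": "carry_out", "data": {
  "plan": [
    [[0,0,0,-7,0,0,0],[0,0,0,-14,0,-1,0],[0,0,0,-21,1,-1,0],[0,0,0,-28,2,-1,0],[0,0,0,-35,4,-2,0],[0,0,0,-41,7,-2,0],[0,0,0,-47,10,-2,0],[0,0,0,-52,13,-3,0],[0,0,0,-56,16,-3,0],[0,0,0,-58,18,-3,0],[0,0,0,-58,18,-3,0]]
  ]
}}

```text
clock: 14.8
tcp_pos: [0.5477, 0.0788, 0.2444]
orientation: [0.0, -0.015, 1.0, 0.0]
wrist_force: [5.1, -0.5, 2.7]
finger_gap: 0.0002
grip_force: 2.0
```

```bash
python3 - <<'E'
from h import *
s=monitor.get_state();print(s["tcp_pos"],s["wrist_force"])
a=cv2.resize(viewer.read_camera("top")[:,:,::-1][100:200,195:295],(400,400),interpolation=2)
im2=viewer.read_camera("side")[:,:,::-1][140:200,250:310]
b=cv2.resize(im2,(400,400),interpolation=2)
cv2.imwrite("pics/crop4.png",np.hstack([a,b]))
E
```

```text
[0.54769426 0.07878218 0.2444034 ] [ 5.1473007  -0.50977891  2.66910146]
```

View pics/crop4.png

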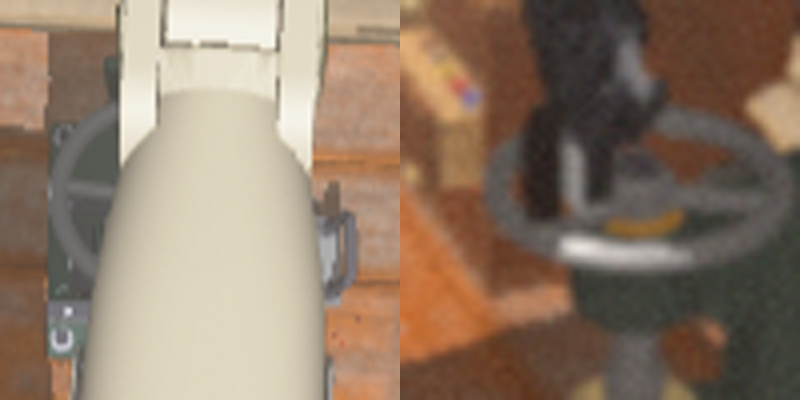

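A spoke now points straight left in the top crop at (90,188), so the wheel is about 25–30° short of a full turn. I'll back the finger off and move the arm aside for an unobstructed measurement.

{"op": "carry_out", "data": {
  "plan": [
    [[0,0,0,8,-10,0,0],[0,0,0,8,-30,0,0],[0,0,0,-10,-70,30,0],[0,0,0,-20,-110,50,0],[0,0,0,-20,-150,50,0],[0,0,0,-20,-170,50,0],[0,0,0,-20,-170,50,0]]
  ]
}}

```text
clock: 15.6
tcp_pos: [0.5267, -0.0948, 0.2935]
orientation: [-0.001, -0.012, 1.0, 0.0]
wrist_force: [0.1, 0.9, -0.6]
finger_gap: 0.0001
grip_force: 0.0
```

```bash
python3 - <<'E'
from h import *
s=monitor.get_state();print(s["tcp_pos"],s["wrist_force"])
a=cv2.resize(viewer.read_camera("top")[:,:,::-1][100:200,195:295],(400,400),interpolation=2)
b=cv2.resize(viewer.read_camera("side")[:,:,::-1][140:200,250:310],(400,400),interpolation=2)
cv2.imwrite("pics/crop5.png",np.hstack([a,b]))
th=lambda d:(594.5-70*np.cos(d+0), )
Rm=R.from_euler("z",.0316).as_matrix()
for d in(0,.2,.4,.6):
    P=np.array([.5945,.1294,0])+Rm@[-.07*np.cos(d),-.07*np.sin(d),.258+.0308+.0032*d]
    print(d,P.round(4),((px("top",[P])-[195,100])*4).round(1),((px("side",[P])-[250,140])*6.667).round(1))
E
```

```text
[ 0.52671562 -0.09481058  0.29345218] [ 0.10365982  0.94992471 -0.58665001]
0 [0.5245 0.1272 0.2888] [[150.5 262.1]] [[106.6  88.5]]
0.2 [0.5264 0.1133 0.2894] [[170.6 260.3]] [[120.1  99.2]]
0.4 [0.5309 0.1001 0.2901] [[189.9 254.6]] [[138.7 108.4]]
0.6 [0.538  0.0881 0.2907] [[207.7 245.3]] [[161.6 115.8]]
```

View pics/crop5.png

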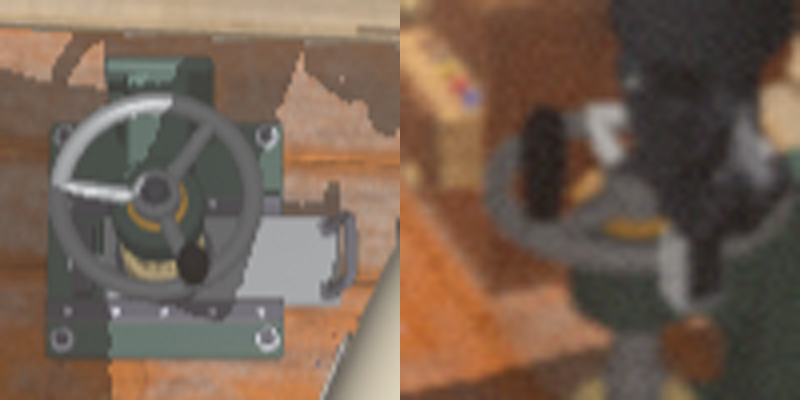

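The grip sits at (192,258) in the top crop and (145,112) in the side crop, so about 0.44 rad remains. Now I push it in +y with the flat finger face, in slow steps.

{"op": "carry_out", "data": {
  "plan": [
    [[0,0,0,0,40,-25,0],[0,0,0,0,85,-51,0],[0,0,0,0,125,-51,0],[0,0,0,0,148,-51,0],[0,0,0,0,156,-51,0],[0,0,0,0,161,-51,0],[0,0,0,0,166,-51,0],[0,0,0,0,171,-51,0],[0,0,0,0,175,-51,0],[0,0,0,0,179,-51,0],[0,0,0,0,183,-52,0],[0,0,0,0,186,-52,0],[0,0,0,0,189,-52,0],[0,0,0,0,191,-52,0],[0,0,0,0,192,-52,0],[0,0,0,0,192,-52,0]]
  ]
}}

```text
clock: 17.3
tcp_pos: [0.5278, 0.1003, 0.2424]
orientation: [0.0, -0.015, 1.0, 0.0]
wrist_force: [-2.0, -2.1, 5.1]
finger_gap: -0.0
grip_force: 2.8
```

{"op": "carry_out", "data": {
  "plan": [
    [[0,0,0,0,-20,0,0],[0,0,0,0,-60,20,0],[0,0,0,0,-110,50,0],[0,0,0,0,-160,50,0],[0,0,0,0,-192,50,0],[0,0,0,0,-192,50,0]]
  ]
}}

```text
clock: 17.9
tcp_pos: [0.5281, -0.0958, 0.2915]
orientation: [0.0, -0.012, 1.0, 0.0]
wrist_force: [-0.3, 0.1, -0.1]
finger_gap: -0.0002
grip_force: 0.0
```

```bash
python3 - <<'E'
from h import *
s=monitor.get_state();print(s["tcp_pos"],s["wrist_force"])
a=cv2.resize(viewer.read_camera("top")[:,:,::-1][130:180,200:270],(560,400),interpolation=2)
b=cv2.resize(viewer.read_camera("side")[:,:,::-1][140:200,250:286],(240,400),interpolation=2)
cv2.imwrite("pics/crop6.png",np.hstack([a,b]))
Rm=R.from_euler("z",.0316).as_matrix()
for d in(-.1,0,.1,.2,.3):
  for h in(.216,.258,.2888):
    P=np.array([.5945,.1294,0])+Rm@[-.07*np.cos(d),-.07*np.sin(d),h+.0032*d]
    print(d,h,((px("top",[P])-[200,130])*8).round(1),((px("side",[P])-[250,140])*6.667+[560,0]).round(1))
E
```

```text
[ 0.52810732 -0.09580812  0.29147105] [-0.2667368   0.11994701 -0.07437113]
-0.1 0.216 [[250.1 332.9]] [[662.9 212.5]]
-0.1 0.258 [[245.  304.9]] [[662.3 138.5]]
-0.1 0.2888 [[241.  283.2]] [[661.9  82.9]]
0 0.216 [[269.1 333.9]] [[667.5 218.5]]
0 0.258 [[264.6 305.9]] [[667.  144.4]]
0 0.2888 [[261.1 284.3]] [[666.6  88.5]]
0.1 0.216 [[288.2 333.1]] [[673.4 224.3]]
0.1 0.258 [[284.2 305. ]] [[673. 150.]]
0.1 0.2888 [[281.2 283.4]] [[672.7  94. ]]
0.2 0.216 [[307.1 330.4]] [[680.7 229.8]]
0.2 0.258 [[303.7 302.3]] [[680.4 155.3]]
0.2 0.2888 [[301.1 280.5]] [[680.1  99.2]]
0.3 0.216 [[325.6 325.9]] [[689.1 235. ]]
0.3 0.258 [[322.8 297.6]] [[688.9 160.2]]
0.3 0.2888 [[320.7 275.8]] [[688.8 104. ]]
```

View pics/crop6.png

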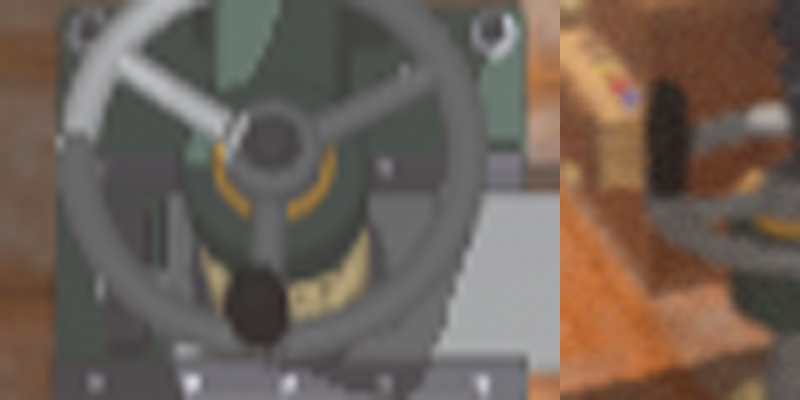

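The grip is very nearly straight out: silhouette centre (258,305) against a predicted (261,300). I'll compare the blob centroid with the start picture for a finer angle.

```bash
python3 - <<'E'
from h import *
Rm=R.from_euler("z",.0316).as_matrix()
def pred(n,d,h):
    P=[np.array([.5945,.1294,0])+Rm@[-.07*np.cos(d),-.07*np.sin(d),z] for z in np.linspace(h-.03,h+.031,7)]
    return px(n,P).mean(0)
def blob(im,c,r=9,t=48):
    g=im.max(2);u,v=np.round(c).astype(int);m=np.zeros(g.shape,bool);m[v-r:v+r+1,u-r:u+r+1]=1
    m&=g<t;n,l,st,ce=cv2.connectedComponentsWithStats(m.astype(np.uint8));k=1+st[1:,4].argmax();return ce[k],st[k]
i0=cv2.resize(cv2.imread("pics/top0.png"),(512,384),interpolation=cv2.INTER_AREA);s0=cv2.resize(cv2.imread("pics/side0.png"),(512,384),interpolation=cv2.INTER_AREA)
i1=np.mean([viewer.read_camera("top") for _ in range(3)],0);s1=np.mean([viewer.read_camera("side") for _ in range(3)],0)
cv2.imwrite("pics/t7.png",i1[...,::-1]);cv2.imwrite("pics/s7.png",s1[...,::-1])
for n,a,b in(("top",i0,i1),("side",s0,s1)):
  p0=pred(n,0,.278);p1=pred(n,0,.258);J=(pred(n,.1,.258)-pred(n,-.1,.258))/.2
  for t in(45,60,75):
    c0,st0=blob(a,p0,t=t);c1,st1=blob(b,p1,t=t)
    e=(c1-p1)-(c0-p0);print(n,t,(c0-p0).round(2),st0,(c1-p1).round(2),st1,"delta",round(float(e@J/(J@J)),3))
E
```

```text
[ WARN:0@8.109] global loadsave.cpp:1063 imwrite_ Unsupported depth image for selected encoder is fallbacked to CV_8U.
Traceback (most recent call last):
ValueError: attempt to get argmax of an empty sequence
```

```bash
python3 - <<'E'
from h import *
Rm=R.from_euler("z",.0316).as_matrix()
def pred(n,d,h):
    P=[np.array([.5945,.1294,0])+Rm@[-.07*np.cos(d),-.07*np.sin(d),z] for z in np.linspace(h-.03,h+.031,7)]
    return px(n,P).mean(0)
def blob(im,c,q,r):
    # darkest-pixel weighted centroid in a window
    u,v=np.round(c).astype(int);g=im.max(2).astype(float)[v-r:v+r+1,u-r:u+r+1]
    t=np.percentile(g,q);m=(g<=t).astype(np.uint8);n,l,st,ce=cv2.connectedComponentsWithStats(m);k=1+st[1:,4].argmax()
    return ce[k]+[u-r,v-r],st[k],t
f=lambda p:cv2.resize(cv2.imread(p),(512,384),interpolation=cv2.INTER_AREA)
for n,a,b,r in(("top",f("pics/top0.png"),f("pics/t7.png"),6),("side",f("pics/side0.png"),f("pics/s7.png"),10)):
  p0=pred(n,0,.278);p1=pred(n,0,.258);J=(pred(n,.1,.258)-pred(n,-.1,.258))/.2
  for q in(20,28,35):
    c0,st0,t0=blob(a,p0,q,r);c1,st1,t1=blob(b,p1,q,r)
    e=(c1-p1)-(c0-p0);print(n,q,t0,t1,(c0-p0).round(2),st0,(c1-p1).round(2),st1,"J",J.round(1),"delta",round(float(e@J/(J@J)),3))
E
```

```text
top 20 78.0 56.0 [-0.58 -0.31] [ 2  2  8  9 36] [-1.12  0.89] [ 1  3  8  8 33] J [24.6  0.4] delta -0.021
top 28 80.04 58.0 [-0.34 -0.76] [ 2  2  8  9 48] [-1.28 -0.19] [ 1  2  8  9 50] J [24.6  0.4] delta -0.038
top 35 84.8 66.0 [-0.3  -1.14] [ 2  1  9 10 59] [-1.55 -0.6 ] [ 1  0  8 11 61] J [24.6  0.4] delta -0.05
side 20 77.0 65.0 [ 0.36 -0.97] [ 8  1  6 17 89] [-0.15 -0.88] [ 7  1  7 18 89] J [8.  9.4] delta -0.021
side 28 99.0 88.20000000000002 [ 0.34 -1.36] [  7   0   8  19 125] [-0.01 -0.59] [  7   0   8  20 124] J [8.  9.4] delta 0.029
side 35 104.0 96.0 [ 1.68 -0.08] [  7   0  14  21 163] [0.42 0.01] [  7   0  12  21 155] J [8.  9.4] delta -0.06
```

The wheel angle agrees with one turn within about ±2°, on both cameras. The slide's bar has not moved since the 20 N stop, and the arm is clear, so I hand in.

```bash
python3 -c "
from workcell import order;print(order.hand_in())"
```

```text
the job is handed in; nothing more can be done
None
```

The slide is pushed home against its stop and the wheel turned one turn clockwise, with the handle straight out at the front to within my measuring error of about 2–3° (possibly about 1° past); the job is handed in, and no verdict came back.

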